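# Swing the instrument tray home on its pin and wedge it with the taper bolt

## Task

Push the blue instrument tray near its free corner so that it swings round on its pin, away from the robot, until it bears on the black rubber buffer with about 7 N, and keep it pressed for half a second. Then push the bolt with the orange knob in along its track until its tapered nose wedges the tray firmly against the buffer, about 6 N on the buffer, and let go. Push gently, never squeezing the buffer with more than 10 N, keep the orange cup upright and the mirror in the tray, and leave everything else on the bench where it is.

Things in the scene. Friction and masses are not known exactly. Their poses are not given: they have to be found in the camera images.
- mount: Fixed mechanism that carries the pivot pin, the buffer block and the bolt track. Origin: pin axis at bench height; z up. Pin 12 mm thick with a 22 mm wide dark cap, its top 20 mm above the bench. The tray is home when its axes are parallel to the mount's within 4 degrees (it depends on the buffer's setting). Its flat steel plate is only 1 mm thick.
- tray: Blue open tray, 140 (x) by 210 (y) mm, walls 4 mm thick, 25 mm high, floor 5 mm, loose on the bench, 0.4 to 0.85 kg, stays where it is left. Origin: centre (underside) of its hole over the pin, 1 mm play all round; it spans x -20 to 120, y -20 to 190 mm. At the start it is turned 0.45 to 0.75 rad counter-clockwise from the mount, free end towards the robot; turn it back clockwise.
- push_spot (a point): Point on the outer face of the tray's long wall facing the robot (tray's -x side), 25 mm from the free corner, 12.5 mm above the bench (tray x -20, y 165 mm). Pushing here along the tray's +x, square to the wall, turns the tray about the pin, 165 mm away. It slides at 1 to 6 N until the buffer is met. Friction is 0.5 to 0.7: fingers that also bear down on the wall lose that share of the down force to the bench, not to the buffer.
- free_corner (a point): The tray's free corner (tray x -20, y 190 mm, 12.5 mm up), which the bolt's tapered nose bears on from the robot's side once the tray is home.
- stop: Aluminium buffer block 36 x 44 x 34 mm high, fixed at mount x 165, y 165 mm (origin: underside centre). From its -x side a black rubber buffer, 20 mm wide, axis 14 mm up, meets the outside of the tray's far long wall at mount y 165. It is set by a screw: its face lies anywhere at mount x 110 to 130 mm, which no reading reports. It yields 1 mm for each 5 N, 8 mm at most.
- bolt: Steel bolt, slides only along the mount's -y (towards the pin), up to 155 mm, 2 to 3 N friction, stays where left. Origin: tip of its nose at bench height, at first at mount x -37, y 245 mm, clear of the tray's swing. Nose 80 mm long, 6 to 22 mm above the bench; its face towards +x starts at the origin and slopes 20 degrees to +x going back along +y, so pushing in forces the tray on to the buffer.
- bolt_knob (a point): Centre of the bolt's orange knob, 22 mm square, from 34 to 62 mm above the bench, 98 mm behind the nose tip, on a 12 mm stem; rails 22 mm high run 29 mm to either side. The nose meets the tray after about 65 to 140 mm of travel; then each 1.5 to 2 mm adds 1 N on the buffer, at a push of 1.2 to 2.5 times the buffer force plus 2 to 3 N. The taper does not slip back.
- cup: Orange cup, 38 mm diameter, 32 mm high, standing loose in the tray in its far compartment. Origin: underside centre.
- mirror: Steel hand instrument with a blue grip, about 100 mm long and 9 mm high, lying loose in the tray's large compartment.
- jaw: practice jaw model, plaster base with pink gum and white teeth, about 70 x 65 x 35 high mm, a bystander to be left alone. Origin: underside centre.
- spray: blue spray can, 60 diameter, 170 high mm, a bystander to be left alone. Origin: underside centre.
- jar: amber jar, 60 diameter, 70 high mm, a bystander to be left alone. Origin: underside centre.
- burblock: aluminium bur block 40 x 70 x 25 high mm, a bystander to be left alone. Origin: underside centre.
- probe: hand instrument with a green grip, 100 long, 9 high mm, a bystander to be left alone. Origin: underside centre.
There are look-alikes about, which are no part of the job. Several things have the shape of the cup; the one meant has the colours described above.

How it is judged:
By the outcome, as a careful person would: the job done as asked, in the order asked, and still so for the second after the job is handed in, with the robot touching nothing.
It also fails if it takes over 72 s, if anything falls off the work surface, if the arm or the gripper's body presses on something with over 40 N, if the wrist force passes 120 N, or if a joint passes its speed limit or range.

## Robot

A 6-joint arm with a two-finger parallel gripper is mounted at the origin on the work surface. World frame = base frame: x ahead of the robot, y to its left, z up, the work surface at z = 0. Lengths are in m, angles in rad, forces in N, time in s.
With the tool pointing down it reaches from about 0.275 to 0.875 m from the base axis. Payload 12.5 kg.
Tool frame: the origin (TCP) lies at the very end of the fingers, on their centre line; the grasp point (between the pads) lies 19 mm behind it; x points along the fingers, y is the direction in which the jaws open and shut, and the axes are right-handed (so a half turn about x gives the same grasp; the last joint's range is limited). The gripper opens to 85 mm and grips with 20 to 120 N. Pads are 22 mm wide; open, the fingers measure 114 mm over their backs; the gripper's body (76 mm by 85 mm) begins 54 mm behind the grasp point. The pads swing forward as they close: fully open they stand 13 mm farther back than shut.
Start: joints at [1.061, 0.351, 1.652, -0, 1.139, -0.085], TCP at [0.227, 0.501, 0.199] pointing down, gripper open.
Joint ranges: [-2.75, 2.75], [-0.79, 2.1], [0.01, 2.65], [-1.57, 4.71], [0.07, 3.14], [-2.87, 2.87]. Speed limits (rad/s): [2.22, 2.22, 2.79, 3.14, 3.14, 3.14].

## Interface

Orientations are given as a unit quaternion [x, y, z, w].
In Python, from cell import bot gives the robot as it stands.
- The arm moves only by the tool servo_tool, never from a script. Its arguments are lists of equal length, an entry for each row: "dp": the shift along the tool's x, y, z in m, a list of three; "yaw": the turn about the tool's x in degrees; "jaw": the opening, from 0 (shut) to 1 (fully open). In form: {"dp": [[x, y, z], ...], "yaw": [yaw, ...], "jaw": [jaw, ...]}. A call has 1 to 5 rows; each row shifts and turns the commanded pose from where the row before left it, along the tool's axes as they then stand; what a row does not reach is not made up. A row lasts 1/12 s, in which the tool goes at most 41.7 mm and 7.16 degrees, less where a joint would pass 70% of its speed; a pose out of reach is approached as far as the arm can. A call with a gripper value outside its range is refused whole. The fingers move at their own pace and stop on an object; the grip force is fixed at half the most. Time passes only in rows, so rows that do not move let the fingers close. It gives the time, the measured TCP pose, the force and the opening at its end, in the units of the state.
- bot.state(): the state, without advancing time (a new reading comes with each control period).
- bot.read_camera(name): name is "side" or "top" or "wrist"; returns the picture (420x560x3 uint8, red, green, blue); there is no depth.
- bot.camera_info(name): a dict with "camera_matrix" (3x3 intrinsics, pixels), "rvec" (rotation vector, rad) and "tvec" (3), from world to camera coordinates, as OpenCV has them. Camera axes: x right, y down, z forward; pixel columns grow to the right and rows downward; lengths in m; the calibration is good to about 2 mm. A picture is of the moment at which its call begins: read the wrist's pose just before it. camera_info takes no time and is no camera call; for the wrist camera it gives the pose at the moment of the call.
- bot.sign_off(): hands the job in, once; it reports no verdict.
Trained networks look in the newest picture that a camera, given by its name, has taken for a name from the list of things; names that differ only in an ending like _2 or _b are one class to them, and where a whole thing is asked for, a point or a joint stands for the part that bears it (a point fixed in the world has none). Each returns a list of dicts, best first, with "conf" (0 to 1); they miss things now and then, are a little off and sometimes report something else, mostly with a low value. They report only what shows in the picture. A call takes as long as a camera call. They do not tell look-alikes from the thing itself.
- bot.spot_in(target, camera): "box" ([left, top, right, bottom] in pixels, round what is visible of it).
- bot.masks_of(target, camera): "mask" (420x560 bool, what is visible of it) and "box" ([left, top, right, bottom] in pixels, round what is visible of it).
The state is a dict: "time_s": time; "joint_positions": joint angles; "qd": joint speeds; "tau": joint torques, N m; "tcp_pos": TCP position; "orientation": TCP orientation; "contact_force": force on the tool from outside, world axes, zero at the start; "ft_torque": the same for the moment, N m; "opening": finger opening in m.
Only numpy, scipy, OpenCV 4.12 (cv2) and the standard library are available. Lean on these libraries where they do the work, as an engineer would, in place of code of your own. Each camera call takes 0.05 s, during which the arm holds its last target. There are 200 camera calls.

## Working session

There is one attempt and no reset: what is moved stays moved. The work goes in short steps, Python scripts to look and compute and a tool call to move; the robot and the scene stay as the last step left them, time stands still between calls to the robot, and variables do not carry over. Pictures are saved under pics/ and viewed, about 8 in all and at most 12, crops included, and the job is handed in when it is done.

Besides the shell and the picture viewer there is one more tool, called by a JSON object that holds its "op" and its "data", one argument or row to a line. servo_tool: Moves the arm, as the interface text tells. Its arguments: {"type":"object","properties":{"dp":{"type":"array","items":{"type":"array","items":{"type":"number"}}},"yaw":{"type":"array","items":{"type":"number"}},"jaw":{"type":"array","items":{"type":"number"}}},"required":["dp","yaw","jaw"]}

```bash
mkdir -p pics; ls; python3 - <<'E'
from cell import bot
import cv2,numpy as np
s=bot.state();print(s)
ims=[]
for c in("top","side"):
    im=bot.read_camera(c);cv2.imwrite(f"pics/{c}0.png",im[:,:,::-1]);i=bot.camera_info(c)
    R=cv2.Rodrigues(np.array(i["rvec"],float))[0];print(c,i["camera_matrix"],R.round(3).tolist(),(-R.T@np.array(i["tvec"]).ravel()).round(3))
    for t in("tray","stop","bolt_knob","bolt","cup","mount","push_spot","free_corner"):
        try:print(t,[(np.round(d["box"]).tolist(),round(d["conf"],2)) for d in bot.spot_in(t,c)][:3])
        except Exception as e:print(t,e)
E
```

```text
pics
{'time_s': 0.0, 'joint_positions': array([ 1.06137323e+00,  3.51245634e-01,  1.65246290e+00,  3.14096085e-05,
        1.13908609e+00, -8.46129181e-02]), 'qd': array([-4.84557625e-04,  7.68012978e-05, -1.53693352e-04,  1.07336077e-03,
        1.73313245e-04, -3.15646689e-04]), 'tau': array([-4.85059973e-04, -5.06094146e+01, -2.91405612e+01, -8.86292264e-05,
        4.42162156e-03, -2.61120329e-05]), 'tcp_pos': array([0.22646859, 0.50078867, 0.19813854]), 'orientation': array([ 0.14866739,  0.69134868, -0.1494742 ,  0.69108065]), 'contact_force': array([-0.89176449, -0.16574933, -0.69653188]), 'ft_torque': array([0.03049008, 0.01175567, 0.00170145]), 'opening': 0.0852933442435613}
top [[447.15669994   0.         276.64156066]
 [  0.         447.15669994 203.42111628]
 [  0.           0.           1.        ]] [[-0.026, -1.0, -0.015], [-0.989, 0.028, -0.144], [0.144, 0.011, -0.989]] [0.416 0.    1.339]
tray [([278.0, 174.0, 354.0, 255.0], 0.61)]
stop [([270.0, 150.0, 293.0, 170.0], 0.71)]
bolt_knob [([229.0, 222.0, 268.0, 240.0], 0.63)]
bolt [([233.0, 225.0, 268.0, 241.0], 0.58)]
c
[... 462 characters left out ...]
      ]] [[-0.95, -0.312, -0.017], [-0.178, 0.585, -0.791], [0.256, -0.748, -0.612]] [0.27  0.886 0.767]
tray [([278.0, 139.0, 304.0, 156.0], 0.69), ([253.0, 167.0, 336.0, 227.0], 0.62), ([359.0, 149.0, 367.0, 154.0], 0.54)]
stop [([206.0, 191.0, 239.0, 216.0], 0.96)]
bolt_knob [([274.0, 234.0, 296.0, 268.0], 0.97), ([250.0, 167.0, 338.0, 230.0], 0.29)]
bolt [([276.0, 233.0, 297.0, 264.0], 0.72)]
cup [([317.0, 275.0, 333.0, 295.0], 0.86), ([343.0, 239.0, 356.0, 257.0], 0.8), ([294.0, 202.0, 306.0, 220.0], 0.63)]
mount [([185.0, 170.0, 321.0, 280.0], 0.81), ([275.0, 235.0, 297.0, 268.0], 0.28)]
push_spot [([251.0, 168.0, 336.0, 230.0], 0.64)]
free_corner [([253.0, 170.0, 337.0, 231.0], 0.67)]
```

View pics/top0.png

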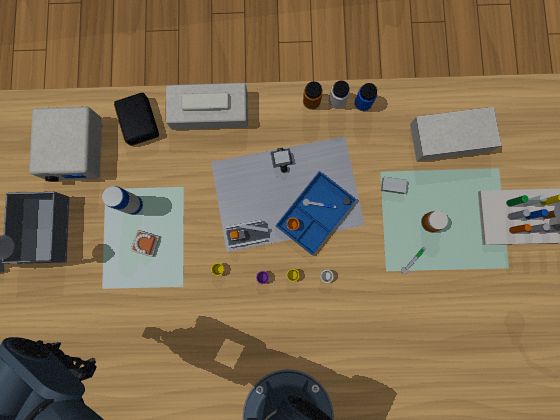

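View pics/side0.png

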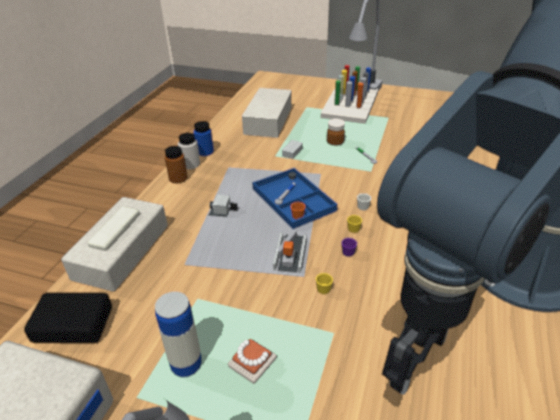

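Top view: the tray's corners are at about (320,172), (358,202), (316,254) and (276,222). The stop is at (282,158) and the bolt knob at (235,235). I'll enlarge this to get exact corners.

```bash
cat > h.py <<'E'
from cell import bot
import cv2,numpy as np
def cam(c,i=None):
    i=i or bot.camera_info(c);return np.array(i["camera_matrix"]),cv2.Rodrigues(np.array(i["rvec"],float))[0],np.array(i["tvec"],float).ravel()
def px2w(c,uv,z,i=None):
    K,R,t=cam(c,i);d=R.T@np.linalg.inv(K)@np.array([*uv,1.]);o=-R.T@t
    return o+d*(z-o[2])/d[2]
def w2px(c,P,i=None):
    K,R,t=cam(c,i);return cv2.projectPoints(np.array(P,float).reshape(-1,3),R,t,K,None)[0].reshape(-1,2)
E
python3 - <<'E'
import cv2
im=cv2.imread("pics/top0.png")[135:275,205:375]
cv2.imwrite("pics/crop.png",cv2.resize(im,None,fx=4.2,fy=4.2,interpolation=cv2.INTER_CUBIC))
E
```

```text
(no output)
```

View pics/crop.png

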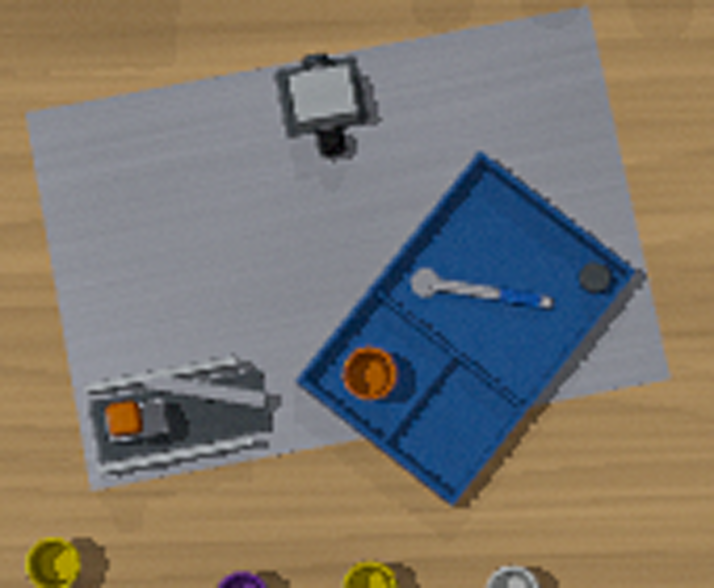

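Crop: pin cap at (597,277), stop top centre (323,95), knob (125,420). Tray top corners are at (482,155), (634,273), (455,500) and (302,380).

```bash
cat >> h.py <<'E'
def cr(u,v): return ((u+.5)/4.2-.5+205,(v+.5)/4.2-.5+135)
E
python3 - <<'E'
from h import *
from scipy.optimize import least_squares
W=lambda u,v,z:px2w("top",cr(u,v),z)[:2]
pin=W(597,277,.02);st=W(323,95,.034);kn=W(125,420,.062);tip=W(277,400,.022)
T=[W(482,155,.025),W(634,273,.025),W(455,500,.025),W(302,380,.025)]
pl=[W(27,112,.001),W(588,8,.001),W(668,380,.001),W(92,488,.001)]
print("pin",pin,"stop",st,"knob",kn,np.linalg.norm(st-pin))
print("platedirs",[np.degrees(np.arctan2(*(b-a)[::-1])) for a,b in((pl[3],pl[0]),(pl[2],pl[1]),(pl[1],pl[0]),(pl[2],pl[3]))])
R=lambda a:np.array([[np.cos(a),-np.sin(a)],[np.sin(a),np.cos(a)]])
tc=np.array([[.12,.19],[.12,-.02],[-.02,-.02],[-.02,.19]])
# order: far-free? compute
tc=np.array([[.12,-.02],[-.02,-.02],[-.02,.19],[.12,.19]])
def f(p):
    o=p[:2]
    return np.concatenate([o-pin,(o+R(p[2])@[.165,.165]-st)]+[o+R(p[3])@c-t for c,t in zip(tc,T)])
s=least_squares(f,[*pin,0.15,.7]);p=s.x;print("mount",p,"deg",np.degrees(p[2:]),"res mm",(s.fun*1e3).round(1))
for n,q in(("knob",kn),("tip",tip)):print(n,R(p[2]).T@(q-p[:2]))
print("pl",[R(p[2]).T@(q-p[:2]) for q in pl])
print("push",p[:2]+R(p[3])@[-.02,.165],"corner",p[:2]+R(p[3])@[-.02,.19])
print("push home",p[:2]+R(p[2])@[-.02,.165])
print(R(p[2]).T@(W(333,150,.014)-p[:2]))
E
```

```text
pin [ 0.61127405 -0.1937805 ] stop [ 0.7457917  -0.00324029] knob [0.51563385 0.13789809] 0.23323930117405206
platedirs [np.float64(9.286335238246206), np.float64(9.042811652835788), np.float64(99.09025705543885), np.float64(99.07019825610801)]
mount [ 0.6111943  -0.19405963  0.17108019  0.87075322] deg [ 9.80217256 49.89048429] res mm [-0.1 -0.3 -0.1 -0.1  3.   0.3  0.9 -3.  -3.7  0.1 -0.1  3. ]
knob [-0.03765064  0.34338049]
tip [-0.0410755   0.23962059]
pl [array([0.20397626, 0.3783655 ]), array([ 0.19877762, -0.04000552]), array([-0.080087  , -0.03630941]), array([-0.07475702,  0.38087502])]
push [ 0.4721149  -0.10305456] corner [ 0.45299454 -0.0869483 ]
push home [ 0.56339553 -0.03487333]
[0.12878244 0.16516179]
```

```bash
python3 - <<'E'
from h import *
from scipy.spatial.transform import Rotation as Ro
s=bot.state();M=Ro.from_quat(s["orientation"]).as_matrix();print("tool axes in world (cols x,y,z)\n",M.round(3))
for u,v in((54,563),(242,597),(371,582),(512,588)):print("cup",px2w("top",cr(u,v),.032))
p0=np.array([.4721,-.1031]);a=.866
A=p0-.033*np.array([np.cos(a),np.sin(a)]);print("A",A)
print("tool z ang",np.degrees(np.arctan2(M[1,2],M[0,2])),"y ang",np.degrees(np.arctan2(M[1,1],M[0,1])))
E
```

```text
tool axes in world (cols x,y,z)
 [[-0.     0.412  0.911]
 [ 0.     0.911 -0.412]
 [-1.     0.    -0.   ]]
cup [0.42055735 0.19139387 0.032     ]
cup [0.39408506 0.0621014  0.032     ]
cup [ 0.40199276 -0.02681726  0.032     ]
cup [ 0.39544222 -0.12339512  0.032     ]
A [ 0.45072    -0.12823754]
tool z ang -24.3417991477863 y ang 65.65820084782035
```

{"op": "servo_tool", "data": {
  "dp": [
    [0, -0.024, 0.0232],
    [0, -0.024, 0.0232],
    [0, -0.024, 0.0232],
    [0, -0.024, 0.0232],
    [0, -0.024, 0.0232]
  ],
  "yaw": [0, 0, 0, 0, 0],
  "jaw": [0, 0, 0, 0, 0]
}}

```text
time_s: 1.32
tcp_pos: [0.283, 0.3426, 0.1987]
orientation: [0.149, 0.691, -0.149, 0.691]
contact_force: [0.9, 0.9, 0.7]
opening: 0.0255
```

{"op": "servo_tool", "data": {
  "dp": [
    [0, -0.024, 0.0232],
    [0, -0.024, 0.0232],
    [0, -0.024, 0.0232],
    [0, -0.024, 0.0232],
    [0, -0.024, 0.0232]
  ],
  "yaw": [0, 0, 0, 0, 0],
  "jaw": [0, 0, 0, 0, 0]
}}

```text
time_s: 1.73
tcp_pos: [0.3394, 0.1854, 0.1989]
orientation: [0.149, 0.691, -0.149, 0.691]
contact_force: [1.0, 0.5, -0.4]
opening: -0.0001
```

{"op": "servo_tool", "data": {
  "dp": [
    [0, -0.024, 0.0232],
    [0, -0.024, 0.0232],
    [0, -0.024, 0.0232],
    [0, -0.024, 0.0232],
    [0, -0.024, 0.0232]
  ],
  "yaw": [0, 0, 0, 0, 0],
  "jaw": [0, 0, 0, 0, 0]
}}

```text
time_s: 2.15
tcp_pos: [0.3956, 0.028, 0.1989]
orientation: [0.149, 0.691, -0.149, 0.691]
contact_force: [0.7, 0.3, 0.4]
opening: 0.0002
```

{"op": "servo_tool", "data": {
  "dp": [
    [0, -0.024, 0.0232],
    [0, -0.024, 0.0232],
    [0, -0.024, 0.0232],
    [0, -0.024, 0.0232],
    [0, -0.024, 0.0232]
  ],
  "yaw": [0, 0, 0, 0, 0],
  "jaw": [0, 0, 0, 0, 0]
}}

```text
time_s: 2.57
tcp_pos: [0.4519, -0.1293, 0.1988]
orientation: [0.149, 0.691, -0.149, 0.691]
contact_force: [0.3, 0.3, 0.7]
opening: 0.0002
```

{"op": "servo_tool", "data": {
  "dp": [
    [0, 0, 0],
    [0, 0, 0],
    [0, 0, 0],
    [0, 0, 0],
    [0, 0, 0]
  ],
  "yaw": [-6.8, -6.8, -6.8, -6.8, -6.8],
  "jaw": [0, 0, 0, 0, 0]
}}

```text
time_s: 2.98
tcp_pos: [0.4516, -0.1276, 0.1987]
orientation: [-0.062, 0.704, 0.062, 0.704]
contact_force: [-0.4, -0.9, -0.3]
opening: 0.0001
```

{"op": "servo_tool", "data": {
  "dp": [
    [0.02, 0, 0],
    [0.02, 0, 0],
    [0.02, 0, 0],
    [0.02, 0, 0],
    [0.02, 0, 0]
  ],
  "yaw": [-6.8, -6.8, -6.8, -6.8, -6.8],
  "jaw": [0, 0, 0, 0, 0]
}}

```text
time_s: 3.4
tcp_pos: [0.4516, -0.1275, 0.0979]
orientation: [-0.265, 0.656, 0.265, 0.656]
contact_force: [0.2, -0.1, 0.6]
opening: 0.0004
```

{"op": "servo_tool", "data": {
  "dp": [
    [0.01, 0, 0],
    [0, 0, 0]
  ],
  "yaw": [-6.0, 0],
  "jaw": [0, 0]
}}

```text
time_s: 3.57
tcp_pos: [0.4504, -0.127, 0.0868]
orientation: [-0.298, 0.642, 0.299, 0.64]
contact_force: [-0.9, -0.1, 0.3]
opening: 0.0005
```

```bash
python3 - <<'E'
from h import *
i=bot.camera_info("wrist");im=bot.read_camera("wrist")[:,:,::-1].copy()
o=np.array([.6112,-.194])
R=lambda a:np.array([[np.cos(a),-np.sin(a)],[np.sin(a),np.cos(a)]])
P=[[*(o+R(.868)@c),.025] for c in([.12,-.02],[-.02,-.02],[-.02,.19],[.12,.19],[-.02,.165])]
s=bot.state();print(s["tcp_pos"],s["orientation"]);P.append([*s["tcp_pos"]])
q=w2px("wrist",P,i);print(q.round())
for k,a in enumerate(q):cv2.circle(im,tuple(int(v) for v in np.clip(a,-999,9999)),3,(0,255,255) if k<5 else (0,0,255),1)
cv2.imwrite("pics/w1.png",im)
E
```

```text
[ 0.45112434 -0.12727553  0.08812319] [-0.29591743  0.64244868  0.29683535  0.64154606]
[[ 90. 389.]
 [ 57. 258.]
 [311. 258.]
 [306. 388.]
 [281. 258.]
 [281. 255.]]
```

View pics/w1.png

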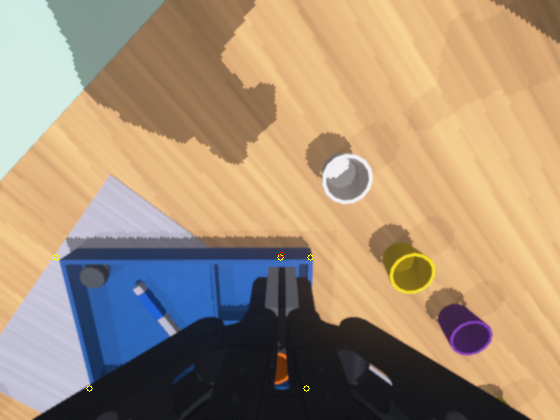

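Wrist view: the long wall lies along row 258, and the fingers line up with the push spot at (281,258). The model agrees to a few mm, and the white cup at (347,178) is clear. I'll descend.

{"op": "servo_tool", "data": {
  "dp": [
    [0.02, 0, 0],
    [0.02, 0, 0],
    [0.02, 0, 0],
    [0.02, 0, 0],
    [0, 0, 0]
  ],
  "yaw": [0, 0, 0, 0, 0],
  "jaw": [0, 0, 0, 0, 0]
}}

```text
time_s: 4.03
tcp_pos: [0.4506, -0.1271, 0.007]
orientation: [-0.295, 0.643, 0.296, 0.642]
contact_force: [-1.6, 0.5, 0.2]
opening: -0.0
```

{"op": "servo_tool", "data": {
  "dp": [
    [0, 0, 0.003],
    [0, 0, 0.003],
    [0, 0, 0.003],
    [0, 0, 0.003],
    [0, 0, 0.003]
  ],
  "yaw": [0, 0, 0, 0, 0],
  "jaw": [0, 0, 0, 0, 0]
}}

```text
time_s: 4.45
tcp_pos: [0.462, -0.1159, 0.0095]
orientation: [-0.297, 0.641, 0.297, 0.642]
contact_force: [0.8, -0.4, -0.4]
opening: -0.0003
```

{"op": "servo_tool", "data": {
  "dp": [
    [0, 0, 0.003],
    [0, 0, 0.003],
    [0, 0, 0.003],
    [0, 0, 0.003],
    [0, 0, 0.003]
  ],
  "yaw": [0, 0, 0, 0, 0],
  "jaw": [0, 0, 0, 0, 0]
}}

```text
time_s: 4.87
tcp_pos: [0.4712, -0.1044, 0.0087]
orientation: [-0.297, 0.642, 0.297, 0.642]
contact_force: [0.4, 0.0, -0.4]
opening: 0.0002
```

```bash
python3 - <<'E'
from h import *
im=bot.read_camera("wrist")[:,:,::-1];t=bot.read_camera("top")[135:275,205:375,::-1]
F=[]
for _ in range(3):
    bot.read_camera("top");F.append(bot.state()["contact_force"])
print(np.round(F,1),bot.state()["tcp_pos"])
cv2.imwrite("pics/w2.png",np.vstack([cv2.resize(im[200:400,100:400],(600,300)),cv2.resize(t,(600,300))]) if 0 else np.hstack([cv2.resize(im[150:,100:400],None,fx=1.25,fy=1.25),cv2.resize(t,(410,338))]))
E
```

```text
[[-0.7  0.2 -0. ]
 [-0.4 -0.3 -0.3]
 [ 0.   0.5  0.2]] [ 0.47092697 -0.10460546  0.00865059]
```

View pics/w2.png

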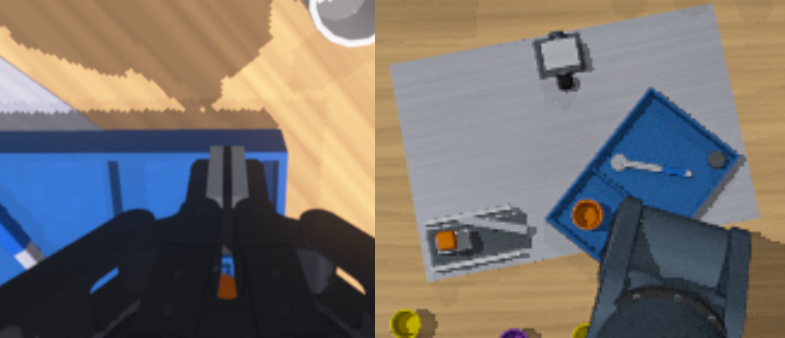

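```bash
python3 - <<'E'
from h import *
i=bot.camera_info("wrist");s=bot.state();K,R_,t=cam("wrist",i);print("cam pos",-R_.T@t, s["tcp_pos"])
o=np.array([.6112,-.194])
R=lambda a:np.array([[np.cos(a),-np.sin(a)],[np.sin(a),np.cos(a)]])
for x in(-.02,-.016):
  for z in(0,.025):
    print(x,z,w2px("wrist",[[*(o+R(.868)@[x,y]),z] for y in(.165,.19)],i).round(1).tolist())
print(w2px("wrist",[s["tcp_pos"]],i))
for rc in((133,),(150,)): pass
f=lambda c,r:(100+c/1.25,150+r/1.25)
w=px2w("wrist",f(285,153),.025,i)[:2];w0=px2w("wrist",f(285,131),0.0,i)[:2];print("corner top/bottom",w,w0)
print("tray coords",R(.868).T@(w-o),R(.868).T@(w0-o), "tcp",R(.868).T@(s["tcp_pos"][:2]-o))
print("tips px->z", [R(.868).T@(px2w("wrist",f(227,147),z,i)[:2]-o) for z in(.0087,.02)])
E
```

```text
cam pos [ 0.41767386 -0.16817367  0.18469849] [ 0.47092697 -0.10460546  0.00865059]
-0.02 0 [[282.6, 251.2], [321.7, 251.1]]
-0.02 0.025 [[282.8, 269.9], [327.1, 269.8]]
-0.016 0 [[282.6, 256.9], [321.5, 256.8]]
-0.016 0.025 [[282.8, 276.2], [326.8, 276.0]]
[[282.37724101 253.51178673]]
corner top/bottom [ 0.45392906 -0.08479239] [ 0.45183863 -0.08178643]
tray coords [-0.01832316  0.19059043] [-0.01738065  0.19412842] tcp [-0.02245462  0.16481413]
tips px->z [array([-0.01287236,  0.16431391]), array([-0.01881182,  0.16431691])]
```

```bash
python3 - <<'E'
from h import *
a=cv2.imread("pics/w1.png")[225:305,235:330]
b=bot.read_camera("wrist")[225:305,235:330,::-1]
g=lambda x:cv2.resize(np.clip(x.astype(float)*1.6,0,255).astype(np.uint8),None,fx=4,fy=4,interpolation=cv2.INTER_NEAREST)
cv2.imwrite("pics/z.png",np.hstack([g(a),g(b)]))
E
```

```text
(no output)
```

View pics/z.png

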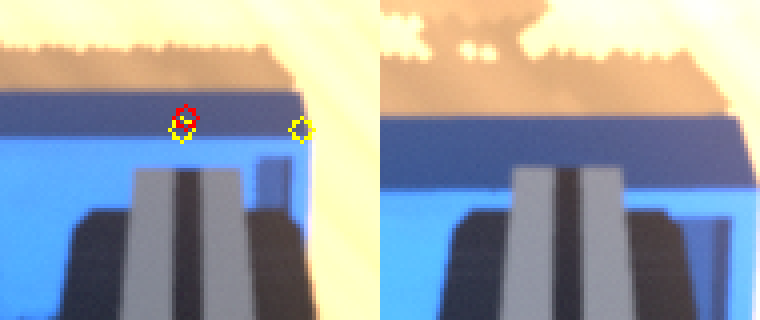

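The fingertip shows at about row 267, over the upper part of the outer wall face, and there is no contact force. It may really sit higher than reported, so I'll back off and feel for the bench.

{"op": "servo_tool", "data": {
  "dp": [
    [0, 0, -0.008],
    [0, 0, -0.008],
    [0, 0, -0.008],
    [0.003, 0, 0],
    [0, 0, 0]
  ],
  "yaw": [0, 0, 0, 0, 0],
  "jaw": [0, 0, 0, 0, 0]
}}

```text
time_s: 5.58
tcp_pos: [0.4549, -0.1234, 0.0053]
orientation: [-0.296, 0.642, 0.297, 0.642]
contact_force: [0.1, -0.3, -0.4]
opening: -0.0001
```

{"op": "servo_tool", "data": {
  "dp": [
    [0.002, 0, 0],
    [0, 0, 0],
    [0, 0, 0]
  ],
  "yaw": [0, 0, 0],
  "jaw": [0, 0, 0]
}}

```text
time_s: 5.83
tcp_pos: [0.4555, -0.1227, 0.0036]
orientation: [-0.297, 0.642, 0.297, 0.642]
contact_force: [0.8, -0.4, 0.4]
opening: -0.0002
```

```bash
python3 - <<'E'
from h import *
b=bot.read_camera("wrist")[205:305,225:340,::-1];s=bot.state()
d=bot.read_camera("side")[:,:,::-1]
q=w2px("side",[s["tcp_pos"]])[0];print(q,s["tcp_pos"],s["contact_force"])
cv2.circle(d,tuple(int(v) for v in q),3,(0,0,255),1) if 0 else None
x,y=int(q[0]),int(q[1]);d=d[y-50:y+50,x-50:x+50]
g=lambda x:cv2.resize(np.clip(x.astype(float)*1.4,0,255).astype(np.uint8),None,fx=3.6,fy=3.6,interpolation=cv2.INTER_NEAREST)
cv2.imwrite("pics/z2.png",np.hstack([g(b),g(d)]))
E
```

```text
[338.33658517 200.85080538] [ 0.4555777  -0.12272723  0.0036404 ] [ 0.24298522  0.25494924 -0.20237915]
```

View pics/z2.png

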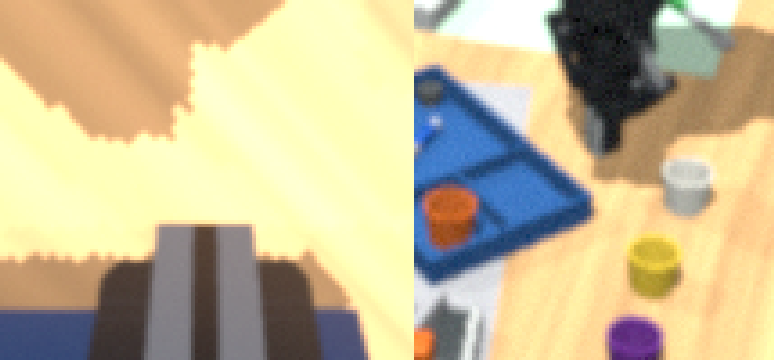

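{"op": "servo_tool", "data": {
  "dp": [
    [0.002, 0, 0],
    [0.002, 0, 0],
    [0, 0, 0]
  ],
  "yaw": [0, 0, 0],
  "jaw": [0, 0, 0]
}}

```text
time_s: 6.18
tcp_pos: [0.4553, -0.1227, -0.0007]
orientation: [-0.297, 0.642, 0.297, 0.642]
contact_force: [-0.0, 1.0, 1.4]
opening: 0.0
```

{"op": "servo_tool", "data": {
  "dp": [
    [0.002, 0, 0],
    [0, 0, 0],
    [0, 0, 0]
  ],
  "yaw": [0, 0, 0],
  "jaw": [0, 0, 0]
}}

```text
time_s: 6.43
tcp_pos: [0.4554, -0.1228, -0.0024]
orientation: [-0.297, 0.642, 0.297, 0.642]
contact_force: [-0.4, 0.4, 0.2]
opening: 0.0002
```

{"op": "servo_tool", "data": {
  "dp": [
    [0.002, 0, 0],
    [0.002, 0, 0],
    [0, 0, 0]
  ],
  "yaw": [0, 0, 0],
  "jaw": [0, 0, 0]
}}

```text
time_s: 6.68
tcp_pos: [0.4553, -0.1228, -0.0067]
orientation: [-0.297, 0.642, 0.297, 0.642]
contact_force: [0.4, -0.2, 0.1]
opening: 0.0003
```

{"op": "servo_tool", "data": {
  "dp": [
    [0.002, 0, 0],
    [0.002, 0, 0],
    [0, 0, 0]
  ],
  "yaw": [0, 0, 0],
  "jaw": [0, 0, 0]
}}

```text
time_s: 6.93
tcp_pos: [0.4553, -0.1228, -0.0107]
orientation: [-0.297, 0.642, 0.297, 0.642]
contact_force: [0.3, -0.4, 0.3]
opening: 0.0002
```

```bash
python3 - <<'E'
from h import *
s=bot.state();print(s)
d=bot.read_camera("side")[:,:,::-1];q=w2px("side",[s["tcp_pos"]])[0];print(q)
im=d[150:250,290:390].astype(int)
# finger tip: lowest grey dark pixel column scan
for r in range(35,60):print(r+150,"".join("#" if im[r,c].sum()<300 and im[r,c].max()-im[r,c].min()<45 else "." for c in range(30,75)))
E
```

```text
{'time_s': 6.9333, 'joint_positions': array([-3.62289274e-01,  5.57422733e-01,  1.98933612e+00, -2.03346690e-05,
        5.95319468e-01, -2.79976509e+00]), 'qd': array([ 1.94519901e-05, -5.81961751e-03, -2.53965821e-03,  1.00674082e-03,
        6.08161719e-03, -6.63929531e-04]), 'tau': array([-7.33395660e-03, -4.92581606e+01, -1.64171469e+01,  4.10432358e-04,
       -9.35950200e-02,  9.47894341e-05]), 'tcp_pos': array([ 0.45527724, -0.12283428, -0.0106781 ]), 'orientation': array([-0.29680266,  0.64186833,  0.29704232,  0.64162223]), 'contact_force': array([ 0.28223869, -0.39973919,  0.32159248]), 'ft_torque': array([ 0.00822246,  0.00661384, -0.01634111]), 'opening': 0.00021698153870040204}
[338.15785181 205.06703107]
185 ..............###################............
186 ..............##################.............
187 ..............##############.................
188 ..............#############..................
189 ..............############...................
190 ...............###########...................
191 ...............###########...................
192 ..#............##
[... 178 characters left out ...]

196 .................#######.....................
197 ........#.........#####......................
198 .........#........###........................
199 ..........#..................................
200 ....................................#........
201 ....................................##.......
202 ..............#.....................#........
203 .............................................
204 ................#............................
205 ................#............................
206 ................#............................
207 ................#............................
208 ................##...........................
209 ................##...........................
```

{"op": "servo_tool", "data": {
  "dp": [
    [0.002, 0, 0],
    [0.002, 0, 0],
    [0, 0, 0]
  ],
  "yaw": [0, 0, 0],
  "jaw": [0, 0, 0]
}}

```text
time_s: 7.23
tcp_pos: [0.4553, -0.1228, -0.0147]
orientation: [-0.297, 0.642, 0.297, 0.642]
contact_force: [-0.1, -0.8, 0.3]
opening: -0.0002
```

{"op": "servo_tool", "data": {
  "dp": [
    [0.002, 0, 0],
    [0, 0, 0]
  ],
  "yaw": [0, 0],
  "jaw": [0, 0]
}}

```text
time_s: 7.4
tcp_pos: [0.4553, -0.1228, -0.0166]
orientation: [-0.297, 0.642, 0.297, 0.642]
contact_force: [-0.3, 0.5, -0.5]
opening: -0.0
```

{"op": "servo_tool", "data": {
  "dp": [
    [0.0015, 0, 0],
    [0, 0, 0]
  ],
  "yaw": [0, 0],
  "jaw": [0, 0]
}}

```text
time_s: 7.57
tcp_pos: [0.4554, -0.1229, -0.018]
orientation: [-0.297, 0.642, 0.297, 0.642]
contact_force: [0.3, -1.5, 0.2]
opening: -0.0003
```

{"op": "servo_tool", "data": {
  "dp": [
    [0.0015, 0, 0],
    [0, 0, 0]
  ],
  "yaw": [0, 0],
  "jaw": [0, 0]
}}

```text
time_s: 7.73
tcp_pos: [0.4554, -0.1228, -0.0195]
orientation: [-0.297, 0.642, 0.297, 0.642]
contact_force: [0.8, -0.5, 0.8]
opening: -0.0001
```

{"op": "servo_tool", "data": {
  "dp": [
    [-0.0035, 0, 0],
    [0, 0, 0.004],
    [0, 0, 0.004],
    [0, 0, 0.003],
    [0, 0, 0]
  ],
  "yaw": [0, 0, 0, 0, 0],
  "jaw": [0, 0, 0, 0, 0]
}}

```text
time_s: 8.15
tcp_pos: [0.4631, -0.114, -0.0157]
orientation: [-0.297, 0.642, 0.297, 0.642]
contact_force: [-0.6, 0.1, 0.4]
opening: -0.0
```

{"op": "servo_tool", "data": {
  "dp": [
    [0, 0, 0.002],
    [0, 0, 0.002],
    [0, 0, 0.002]
  ],
  "yaw": [0, 0, 0],
  "jaw": [0, 0, 0]
}}

```text
time_s: 8.4
tcp_pos: [0.4662, -0.1098, -0.0159]
orientation: [-0.297, 0.642, 0.297, 0.641]
contact_force: [-4.6, -3.2, 2.5]
opening: -0.0001
```

{"op": "servo_tool", "data": {
  "dp": [
    [0, 0, 0.002],
    [0, 0, 0.002],
    [0, 0, 0.002]
  ],
  "yaw": [0, 0, 0],
  "jaw": [0, 0, 0]
}}

```text
time_s: 8.65
tcp_pos: [0.4693, -0.1052, -0.016]
orientation: [-0.297, 0.642, 0.297, 0.641]
contact_force: [-6.3, -3.2, 4.4]
opening: -0.0
```

{"op": "servo_tool", "data": {
  "dp": [
    [-0.001, 0.001, 0.003],
    [0, 0.001, 0.0058],
    [0, 0.001, 0.0058],
    [0, 0.001, 0.0058],
    [0, 0.001, 0.0058]
  ],
  "yaw": [3.5, 2, 2, 2, 2],
  "jaw": [0, 0, 0, 0, 0]
}}

```text
time_s: 9.07
tcp_pos: [0.4848, -0.0833, -0.0151]
orientation: [-0.23, 0.669, 0.231, 0.668]
contact_force: [-4.0, -2.8, 1.4]
opening: 0.0001
```

{"op": "servo_tool", "data": {
  "dp": [
    [0, 0.001, 0.0058],
    [0, 0.001, 0.0058],
    [0, 0.001, 0.0058],
    [0, 0.001, 0.0058],
    [0, 0.001, 0.0058]
  ],
  "yaw": [2, 2, 2, 2, 2],
  "jaw": [0, 0, 0, 0, 0]
}}

```text
time_s: 9.48
tcp_pos: [0.5059, -0.0629, -0.0151]
orientation: [-0.171, 0.687, 0.172, 0.685]
contact_force: [-5.0, -0.5, 2.2]
opening: -0.0002
```

```bash
cat >> h.py <<'E'
O=np.array([.6112,-.194])
def Rm(a):return np.array([[np.cos(a),-np.sin(a)],[np.sin(a),np.cos(a)]])
def rep(off=.0115):
    from scipy.spatial.transform import Rotation as Ro
    F=[]
    for _ in range(2): bot.read_camera("top")
    s=bot.state();M=Ro.from_quat(s["orientation"]).as_matrix();phi=np.arctan2(M[1,2],M[0,2])
    r=Rm(phi).T@(s["tcp_pos"][:2]-O)
    # tray angle psi such that tcp+off along tool z lies on wall x=-.02
    c=s["tcp_pos"][:2]+off*M[:2,2]-O;R=np.hypot(*c);psi=np.arctan2(c[1],c[0])-(np.pi-np.arcsin(.02/R)-np.pi/2+0)-0
    psi=np.arctan2(c[1],c[0])-np.arccos(-.02/R)
    print("t",s["time_s"],"tcp",s["tcp_pos"].round(4),"phi",np.degrees(phi).round(2),"tcp in tool-par frame",r.round(4),"tray ang",np.degrees(psi).round(2),"F tool",(M.T@s["contact_force"]).round(1))
E
python3 -c "
from h import *
rep()"
```

```text
t 9.5833 tcp [ 0.5069 -0.0628 -0.015 ] phi 28.15 tcp in tool-par frame [-0.03    0.1649] tray ang 27.64 F tool [-0.2 -0.3  0.7]
```

{"op": "servo_tool", "data": {
  "dp": [
    [0, 0.001, 0.0058],
    [0, 0.001, 0.0058],
    [0, 0.001, 0.0058],
    [0, 0.001, 0.0058],
    [0, 0.0005, 0.0029]
  ],
  "yaw": [2, 2, 2, 2, 1],
  "jaw": [0, 0, 0, 0, 0]
}}

```text
time_s: 10.0
tcp_pos: [0.5282, -0.0482, -0.015]
orientation: [-0.117, 0.698, 0.118, 0.697]
contact_force: [-5.2, -1.2, 2.3]
opening: -0.0003
```

{"op": "servo_tool", "data": {
  "dp": [
    [0, 0.0005, 0.0029],
    [0, 0.0003, 0.0014],
    [0, 0.0003, 0.0014],
    [0, 0.0003, 0.0014]
  ],
  "yaw": [1, 0.5, 0.5, 0.5],
  "jaw": [0, 0, 0, 0]
}}

```text
time_s: 10.33
tcp_pos: [0.5347, -0.0448, -0.015]
orientation: [-0.102, 0.7, 0.102, 0.699]
contact_force: [-4.1, -0.9, -0.2]
opening: 0.0001
```

```bash
python3 -c "
from h import *
rep()"
```

```text
t 10.4333 tcp [ 0.535  -0.0447 -0.0149] phi 16.66 tcp in tool-par frame [-0.0302  0.1649] tray ang 16.19 F tool [ 1.6  1.4 -2.2]
```

{"op": "servo_tool", "data": {
  "dp": [
    [0, 0.0003, 0.0014],
    [0, 0.0003, 0.0014],
    [0, 0.0003, 0.0014],
    [0, 0.0003, 0.0014],
    [0, 0.0003, 0.0014]
  ],
  "yaw": [0.5, 0.5, 0.5, 0.5, 0.5],
  "jaw": [0, 0, 0, 0, 0]
}}

```text
time_s: 10.85
tcp_pos: [0.5416, -0.0414, -0.0148]
orientation: [-0.087, 0.702, 0.087, 0.702]
contact_force: [-3.0, -0.6, -1.5]
opening: -0.0001
```

```bash
python3 - <<'E'
from h import *
rep()
K=bot.read_camera("side")[:,:,::-1];K2=bot.read_camera("top")[:,:,::-1]
g=lambda x,f:cv2.resize(np.clip(x.astype(float)*1.3,0,255).astype(np.uint8),None,fx=f,fy=f,interpolation=cv2.INTER_CUBIC)
cv2.imwrite("pics/b.png",np.hstack([g(K[160:260,190:300],3.5),g(K2[135:235,255:365],3.5)]))
E
```

```text
t 10.95 tcp [ 0.5418 -0.0413 -0.0147] phi 14.14 tcp in tool-par frame [-0.03   0.165] tray ang 13.62 F tool [ 0.9 -0.3 -0.4]
```

View pics/b.png

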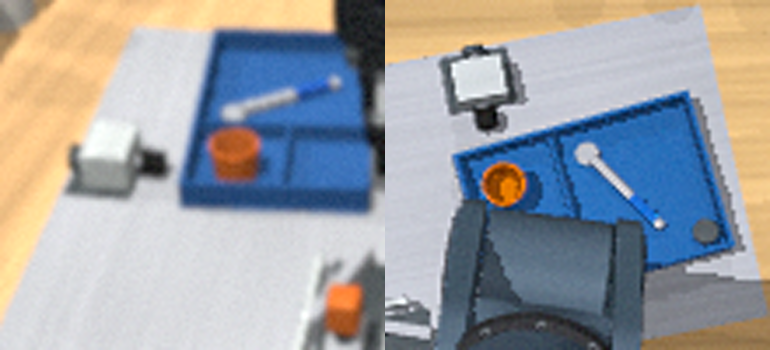

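The buffer tip is about 14–18 mm from the wall, and the cup and mirror are fine. I'll go on.

{"op": "servo_tool", "data": {
  "dp": [
    [0, 0.0003, 0.0014],
    [0, 0.0003, 0.0014],
    [0, 0.0003, 0.0014],
    [0, 0.0003, 0.0014],
    [0, 0.0003, 0.0014]
  ],
  "yaw": [0.5, 0.5, 0.5, 0.5, 0.5],
  "jaw": [0, 0, 0, 0, 0]
}}

```text
time_s: 11.47
tcp_pos: [0.5476, -0.0385, -0.0147]
orientation: [-0.072, 0.704, 0.071, 0.703]
contact_force: [-4.3, -3.2, 1.9]
opening: -0.0001
```

{"op": "servo_tool", "data": {
  "dp": [
    [0, 0, 0.0005],
    [0, 0, 0.0005],
    [0, 0, 0.0005]
  ],
  "yaw": [0.2, 0.2, 0.2],
  "jaw": [0, 0, 0]
}}

```text
time_s: 11.72
tcp_pos: [0.5489, -0.0381, -0.0147]
orientation: [-0.068, 0.704, 0.068, 0.704]
contact_force: [-4.8, -1.0, 3.6]
opening: -0.0002
```

{"op": "servo_tool", "data": {
  "dp": [
    [0, 0, 0.0005],
    [0, 0, 0.0005],
    [0, 0, 0.0005]
  ],
  "yaw": [0.2, 0.2, 0.2],
  "jaw": [0, 0, 0]
}}

```text
time_s: 11.97
tcp_pos: [0.5502, -0.0377, -0.0147]
orientation: [-0.064, 0.705, 0.064, 0.704]
contact_force: [-6.4, 0.4, 4.4]
opening: 0.0003
```

{"op": "servo_tool", "data": {
  "dp": [
    [0, 0, 0.0005],
    [0, 0, 0.0005]
  ],
  "yaw": [0.2, 0.2],
  "jaw": [0, 0]
}}

```text
time_s: 12.13
tcp_pos: [0.5511, -0.0374, -0.0147]
orientation: [-0.062, 0.705, 0.062, 0.704]
contact_force: [-7.6, 0.5, 3.6]
opening: -0.0003
```

{"op": "servo_tool", "data": {
  "dp": [
    [0, 0, 0.0005],
    [0, 0, 0.0005]
  ],
  "yaw": [0.2, 0.2],
  "jaw": [0, 0]
}}

```text
time_s: 12.3
tcp_pos: [0.552, -0.0371, -0.0147]
orientation: [-0.059, 0.705, 0.06, 0.704]
contact_force: [-7.0, 1.7, 4.8]
opening: -0.0002
```

{"op": "servo_tool", "data": {
  "dp": [
    [-0.001, 0, 0],
    [0, 0, 0.0005],
    [0, 0, 0.0005]
  ],
  "yaw": [0, 0.2, 0.2],
  "jaw": [0, 0, 0]
}}

```text
time_s: 12.55
tcp_pos: [0.5534, -0.0371, -0.0138]
orientation: [-0.057, 0.705, 0.057, 0.705]
contact_force: [-5.6, 1.7, 2.1]
opening: 0.0001
```

{"op": "servo_tool", "data": {
  "dp": [
    [0, 0, 0.0005],
    [0, 0, 0.0005]
  ],
  "yaw": [0.2, 0.2],
  "jaw": [0, 0]
}}

```text
time_s: 12.72
tcp_pos: [0.5543, -0.0368, -0.0139]
orientation: [-0.054, 0.705, 0.055, 0.705]
contact_force: [-4.9, 2.6, 1.7]
opening: 0.0
```

```bash
python3 -c "
from h import *
rep()"
```

```text
t 12.8167 tcp [ 0.5544 -0.0368 -0.0139] phi 8.84 tcp in tool-par frame [-0.0319  0.164 ] tray ang 8.99 F tool [-1.4  3.2 -4.4]
```

{"op": "servo_tool", "data": {
  "dp": [
    [0, 0.0003, 0.0004],
    [0, 0, 0.0004]
  ],
  "yaw": [0.15, 0.15],
  "jaw": [0, 0]
}}

```text
time_s: 12.98
tcp_pos: [0.5553, -0.0365, -0.0139]
orientation: [-0.053, 0.705, 0.053, 0.705]
contact_force: [-4.5, 1.8, 0.3]
opening: -0.0001
```

{"op": "servo_tool", "data": {
  "dp": [
    [0, 0.0003, 0.0004],
    [0, 0, 0.0004]
  ],
  "yaw": [0.15, 0.15],
  "jaw": [0, 0]
}}

```text
time_s: 13.15
tcp_pos: [0.5562, -0.0362, -0.0139]
orientation: [-0.051, 0.705, 0.051, 0.705]
contact_force: [-3.8, 0.7, 0.3]
opening: 0.0001
```

{"op": "servo_tool", "data": {
  "dp": [
    [0, 0.0002, 0.0004],
    [0, 0, 0.0004]
  ],
  "yaw": [0.15, 0.15],
  "jaw": [0, 0]
}}

```text
time_s: 13.32
tcp_pos: [0.557, -0.0359, -0.0138]
orientation: [-0.049, 0.705, 0.049, 0.705]
contact_force: [-5.2, 1.3, 0.5]
opening: -0.0001
```

{"op": "servo_tool", "data": {
  "dp": [
    [0, 0.0002, 0.0004],
    [0, 0, 0.0004]
  ],
  "yaw": [0.15, 0.15],
  "jaw": [0, 0]
}}

```text
time_s: 13.48
tcp_pos: [0.5572, -0.0357, -0.0139]
orientation: [-0.047, 0.706, 0.047, 0.705]
contact_force: [-7.6, -0.5, 2.6]
opening: -0.0002
```

{"op": "servo_tool", "data": {
  "dp": [
    [0, 0, 0]
  ],
  "yaw": [0],
  "jaw": [0]
}}

```text
time_s: 13.57
tcp_pos: [0.5571, -0.0357, -0.0139]
orientation: [-0.047, 0.706, 0.047, 0.705]
contact_force: [-6.6, -0.1, 2.0]
opening: 0.0003
```

{"op": "servo_tool", "data": {
  "dp": [
    [0, 0, 0.0003],
    [0, 0, 0]
  ],
  "yaw": [0, 0],
  "jaw": [0, 0]
}}

```text
time_s: 13.73
tcp_pos: [0.5572, -0.0357, -0.0139]
orientation: [-0.047, 0.706, 0.047, 0.705]
contact_force: [-7.2, -0.6, 2.9]
opening: -0.0001
```

{"op": "servo_tool", "data": {
  "dp": [
    [0, 0, 0.0005],
    [0, 0, 0]
  ],
  "yaw": [0, 0],
  "jaw": [0, 0]
}}

```text
time_s: 13.9
tcp_pos: [0.5574, -0.0356, -0.0139]
orientation: [-0.047, 0.706, 0.047, 0.705]
contact_force: [-10.3, -0.9, 5.0]
opening: -0.0003
```

{"op": "servo_tool", "data": {
  "dp": [
    [0, 0, 0.0005],
    [0, 0, 0]
  ],
  "yaw": [0, 0],
  "jaw": [0, 0]
}}

```text
time_s: 14.07
tcp_pos: [0.5575, -0.0356, -0.014]
orientation: [-0.047, 0.707, 0.047, 0.704]
contact_force: [-11.5, -0.4, 5.7]
opening: -0.0
```

{"op": "servo_tool", "data": {
  "dp": [
    [-0.0007, 0, 0],
    [0, 0, 0]
  ],
  "yaw": [0, 0],
  "jaw": [0, 0]
}}

```text
time_s: 14.23
tcp_pos: [0.5576, -0.0355, -0.0137]
orientation: [-0.047, 0.707, 0.047, 0.704]
contact_force: [-7.9, -1.4, -2.2]
opening: 0.0001
```

{"op": "servo_tool", "data": {
  "dp": [
    [0, 0, 0.0004],
    [0, 0, 0]
  ],
  "yaw": [0, 0],
  "jaw": [0, 0]
}}

```text
time_s: 14.4
tcp_pos: [0.5576, -0.0355, -0.0138]
orientation: [-0.047, 0.707, 0.047, 0.704]
contact_force: [-10.4, -1.8, -0.6]
opening: -0.0
```

```bash
python3 -c "
from h import *
rep();rep()"
```

```text
t 14.5 tcp [ 0.5576 -0.0355 -0.0138] phi 7.66 tcp in tool-par frame [-0.032   0.1643] tray ang 7.83 F tool [ 0.3  0.4 -9.5]
t 14.6 tcp [ 0.5576 -0.0355 -0.0138] phi 7.66 tcp in tool-par frame [-0.032   0.1643] tray ang 7.82 F tool [  0.8   0.6 -10.1]
```

{"op": "servo_tool", "data": {
  "dp": [
    [-0.0002, 0, 0.0004],
    [0, 0, 0],
    [0, 0, 0]
  ],
  "yaw": [0, 0, 0],
  "jaw": [0, 0, 0]
}}

```text
time_s: 14.85
tcp_pos: [0.5577, -0.0354, -0.0138]
orientation: [-0.047, 0.707, 0.047, 0.704]
contact_force: [-9.9, -0.6, -1.6]
opening: 0.0
```

```bash
python3 -c "
from h import *
rep();rep();rep()"
```

```text
t 14.95 tcp [ 0.5577 -0.0354 -0.0137] phi 7.66 tcp in tool-par frame [-0.0319  0.1643] tray ang 7.78 F tool [  2.   -0.2 -10.5]
t 15.05 tcp [ 0.5578 -0.0354 -0.0138] phi 7.66 tcp in tool-par frame [-0.0318  0.1643] tray ang 7.78 F tool [  1.3  -0.6 -10.3]
t 15.15 tcp [ 0.5578 -0.0354 -0.0137] phi 7.66 tcp in tool-par frame [-0.0318  0.1643] tray ang 7.77 F tool [  2.4   0.8 -11.1]
```

{"op": "servo_tool", "data": {
  "dp": [
    [0, 0, 0.0003],
    [0, 0, 0],
    [0, 0, 0],
    [0, 0, 0]
  ],
  "yaw": [0, 0, 0, 0],
  "jaw": [0, 0, 0, 0]
}}

```text
time_s: 15.48
tcp_pos: [0.5578, -0.0354, -0.0138]
orientation: [-0.047, 0.707, 0.047, 0.704]
contact_force: [-11.0, -1.5, -1.1]
opening: 0.0002
```

```bash
python3 -c "
from h import *
for _ in range(5):rep()"
```

```text
t 15.5833 tcp [ 0.5578 -0.0354 -0.0138] phi 7.66 tcp in tool-par frame [-0.0318  0.1643] tray ang 7.76 F tool [  1.1   0.3 -11.4]
t 15.6833 tcp [ 0.5578 -0.0354 -0.0138] phi 7.66 tcp in tool-par frame [-0.0318  0.1643] tray ang 7.76 F tool [  1.3  -0.5 -11.4]
t 15.7833 tcp [ 0.5578 -0.0354 -0.0138] phi 7.66 tcp in tool-par frame [-0.0318  0.1643] tray ang 7.76 F tool [  0.6   0.3 -11.7]
t 15.8833 tcp [ 0.5578 -0.0354 -0.0138] phi 7.66 tcp in tool-par frame [-0.0318  0.1643] tray ang 7.76 F tool [  1.1  -0.1 -11.7]
t 15.9833 tcp [ 0.5578 -0.0354 -0.0138] phi 7.66 tcp in tool-par frame [-0.0318  0.1643] tray ang 7.76 F tool [  0.8  -0.8 -11.2]
```

{"op": "servo_tool", "data": {
  "dp": [
    [0, 0, 0.0002],
    [0, 0, 0],
    [0, 0, 0],
    [0, 0, 0],
    [0, 0, 0]
  ],
  "yaw": [0, 0, 0, 0, 0],
  "jaw": [0, 0, 0, 0, 0]
}}

```text
time_s: 16.4
tcp_pos: [0.5578, -0.0354, -0.0138]
orientation: [-0.047, 0.707, 0.047, 0.704]
contact_force: [-12.5, -2.3, -0.1]
opening: 0.0
```

{"op": "servo_tool", "data": {
  "dp": [
    [0, 0, 0],
    [0, 0, 0],
    [0, 0, 0]
  ],
  "yaw": [0, 0, 0],
  "jaw": [0, 0, 0]
}}

```text
time_s: 16.65
tcp_pos: [0.5578, -0.0353, -0.0138]
orientation: [-0.047, 0.707, 0.047, 0.704]
contact_force: [-11.7, -2.7, -0.3]
opening: 0.0001
```

```bash
python3 -c "
from h import *
for _ in range(2):rep()"
```

```text
t 16.75 tcp [ 0.5578 -0.0354 -0.0138] phi 7.66 tcp in tool-par frame [-0.0318  0.1643] tray ang 7.75 F tool [ -0.5  -0.7 -12.7]
t 16.85 tcp [ 0.5578 -0.0354 -0.0138] phi 7.66 tcp in tool-par frame [-0.0318  0.1643] tray ang 7.75 F tool [ -0.8  -0.7 -12.1]
```

{"op": "servo_tool", "data": {
  "dp": [
    [0, 0, -0.0015],
    [0, 0, -0.0015],
    [0, 0, -0.007],
    [0, 0, -0.01],
    [0, 0, -0.01]
  ],
  "yaw": [0, 0, 0, 0, 0],
  "jaw": [0, 0, 0, 0, 0]
}}

```text
time_s: 17.27
tcp_pos: [0.5311, -0.0395, -0.0124]
orientation: [-0.047, 0.705, 0.047, 0.706]
contact_force: [-0.1, -0.3, -0.4]
opening: -0.0001
```

{"op": "servo_tool", "data": {
  "dp": [
    [-0.026, 0, 0],
    [-0.026, 0, 0],
    [-0.026, 0, 0],
    [-0.026, 0, 0],
    [0, 0, 0]
  ],
  "yaw": [0, 0, 0, 0, 0],
  "jaw": [0, 0, 0, 0, 0]
}}

```text
time_s: 17.68
tcp_pos: [0.5337, -0.0399, 0.0962]
orientation: [-0.048, 0.702, 0.046, 0.709]
contact_force: [-0.1, 0.3, 0.6]
opening: -0.0001
```

```bash
python3 -c "
from h import *
rep()"
```

```text
t 17.7833 tcp [ 0.5315 -0.0395  0.0921] phi 7.65 tcp in tool-par frame [-0.0584  0.1637] tray ang 16.91 F tool [ 0.9  0.5 -0.8]
```

{"op": "servo_tool", "data": {
  "dp": [
    [0, 0.0365, 0.0015],
    [0, 0.0365, 0.0015],
    [0, 0.0365, 0.0015],
    [0, 0.0365, 0.0015],
    [0, 0.0365, 0.0015]
  ],
  "yaw": [0, 0, 0, 0, 0],
  "jaw": [0, 0, 0, 0, 0]
}}

```text
time_s: 18.2
tcp_pos: [0.5129, 0.1441, 0.09]
orientation: [-0.047, 0.706, 0.047, 0.705]
contact_force: [0.4, 0.4, -0.4]
opening: -0.0002
```

{"op": "servo_tool", "data": {
  "dp": [
    [0, 0.0365, 0.0015],
    [0, 0, 0],
    [0, 0, 0],
    [0, 0, 0],
    [0, 0, 0]
  ],
  "yaw": [0, 6.8, 6.8, 6.8, 6.8],
  "jaw": [0, 0, 0, 0, 0]
}}

```text
time_s: 18.62
tcp_pos: [0.5098, 0.1791, 0.0898]
orientation: [0.122, 0.697, -0.122, 0.696]
contact_force: [-0.5, -0.1, -0.2]
opening: 0.0
```

{"op": "servo_tool", "data": {
  "dp": [
    [0, 0, 0],
    [0, 0, 0],
    [0, 0, 0],
    [0, 0, 0],
    [0, 0, 0]
  ],
  "yaw": [6.8, 6.8, 6.8, 6.8, 6.8],
  "jaw": [0, 0, 0, 0, 0]
}}

```text
time_s: 19.03
tcp_pos: [0.5098, 0.1788, 0.0898]
orientation: [0.32, 0.631, -0.321, 0.63]
contact_force: [-0.1, -0.1, 0.7]
opening: 0.0
```

{"op": "servo_tool", "data": {
  "dp": [
    [0, 0, 0],
    [0, 0, 0],
    [0, 0, 0],
    [0, 0, 0],
    [0, 0, 0]
  ],
  "yaw": [6.8, 6.8, 6.8, 6.4, 0],
  "jaw": [0, 0, 0, 0, 0]
}}

```text
time_s: 19.45
tcp_pos: [0.5099, 0.1788, 0.0899]
orientation: [0.457, 0.539, -0.458, 0.539]
contact_force: [0.5, 0.1, 0.2]
opening: -0.0
```

```bash
python3 - <<'E'
from h import *
rep()
for t in("bolt_knob",):
  bot.read_camera("wrist");print([(np.round(d["box"]).tolist(),round(d["conf"],2)) for d in bot.spot_in(t,"wrist")])
w=bot.read_camera("wrist")[:,:,::-1];K2=bot.read_camera("top")[:,:,::-1]
g=lambda x,f:cv2.resize(x,None,fx=f,fy=f,interpolation=cv2.INTER_CUBIC)
a=g(K2[135:255,205:375],2.6);b=g(w,312/420)
cv2.imwrite("pics/c.png",np.hstack([a,b])[:, :860]);print(a.shape,b.shape)
E
```

```text
t 19.55 tcp [0.51   0.1788 0.0902] phi -80.12 tcp in tool-par frame [-0.3847 -0.0358] tray ang 12.3 F tool [-0.3  0.6  0.1]
[([264.0, 242.0, 318.0, 284.0], 0.57)]
(312, 442, 3) (312, 416, 3)
```

View pics/c.png

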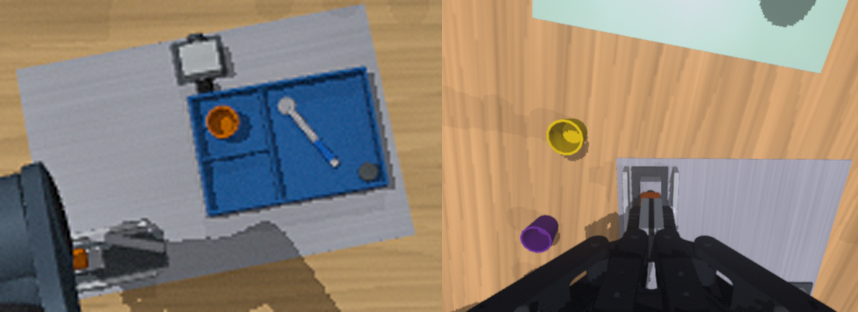

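```bash
python3 - <<'E'
from h import *
i=bot.camera_info("wrist");w=bot.read_camera("wrist").astype(int)
m=(w[:,:,0]>150)&(w[:,:,1]<130)&(w[:,:,2]<80)|((w[:,:,0]>2*w[:,:,2]+40)&(w[:,:,0]>1.7*w[:,:,1]))
ys,xs=np.nonzero(m[200:300,200:380]);ys+=200;xs+=200;print(len(ys),xs.min(),xs.max(),ys.min(),ys.max())
Mo=Rm(.166)
for u,v,z in((np.median(xs),ys.min(),.034),(np.median(xs),ys.min(),.062),(xs.min(),ys.min(),.062),(xs.max(),ys.min(),.062)):
    q=px2w("wrist",(u,v),z,i)[:2];print(u,v,z,q,"mount",Mo.T@(q-O))
s=bot.state();print("tcp mount",Mo.T@(s["tcp_pos"][:2]-O))
k=np.array([.5156,.1379]);u=Mo@[0,1]
for y in(-.011,.011):
  for z in(.034,.062):print(y,z,w2px("wrist",[[*(k+u*y),z]],i))
E
```

```text
114 268 291 260 265
279.0 260 0.034 [0.51416056 0.1469743 ] mount [-0.03936336  0.3523218 ]
279.0 260 0.062 [0.51206683 0.16066651] mount [-0.03916582  0.36617176]
268 260 0.062 [0.50430213 0.15934099] mount [-0.04704281  0.36614749]
291 260 0.062 [0.52053735 0.16211252] mount [-0.0305728   0.36619824]
tcp mount [-0.03791743  0.38447866]
-0.011 0.034 [[278.89065384 281.8705046 ]]
-0.011 0.062 [[278.60486294 300.98776373]]
0.011 0.034 [[278.90303391 257.98179228]]
0.011 0.062 [[278.60987212 274.94075104]]
```

{"op": "servo_tool", "data": {
  "dp": [
    [0.0185, 0, 0],
    [0.0185, 0, 0],
    [0.0185, 0, 0],
    [0.0185, 0, 0],
    [0, 0, 0]
  ],
  "yaw": [0, 0, 0, 0, 0],
  "jaw": [0, 0, 0, 0, 0]
}}

```text
time_s: 20.22
tcp_pos: [0.5084, 0.1784, 0.0142]
orientation: [0.455, 0.542, -0.457, 0.54]
contact_force: [-0.7, 0.0, -0.0]
opening: -0.0002
```

{"op": "servo_tool", "data": {
  "dp": [
    [0, 0, 0.004],
    [0, 0, 0.004],
    [0, 0, 0.004],
    [0, 0, 0.003],
    [0, 0, 0]
  ],
  "yaw": [0, 0, 0, 0, 0],
  "jaw": [0, 0, 0, 0, 0]
}}

```text
time_s: 20.63
tcp_pos: [0.5134, 0.1636, 0.0179]
orientation: [0.457, 0.54, -0.456, 0.54]
contact_force: [-1.0, -1.5, -0.2]
opening: -0.0002
```

{"op": "servo_tool", "data": {
  "dp": [
    [0, 0, 0.003],
    [0, 0, 0.003],
    [0, 0, 0.003],
    [0, 0, 0.003],
    [0, 0, 0.003]
  ],
  "yaw": [0, 0, 0, 0, 0],
  "jaw": [0, 0, 0, 0, 0]
}}

```text
time_s: 21.05
tcp_pos: [0.5155, 0.1492, 0.0172]
orientation: [0.456, 0.54, -0.456, 0.54]
contact_force: [-0.9, 3.6, 2.4]
opening: -0.0
```

```bash
python3 - <<'E'
from h import *
rep();w=bot.read_camera("side")[:,:,::-1]
cv2.imwrite("pics/d.png",cv2.resize(w[160:290,200:340],None,fx=4,fy=4,interpolation=cv2.INTER_CUBIC))
E
```

```text
t 21.15 tcp [0.5154 0.1488 0.0171] phi -80.35 tcp in tool-par frame [-0.3541 -0.037 ] tray ang 12.48 F tool [-0.2  0.1  0.5]
```

View pics/d.png

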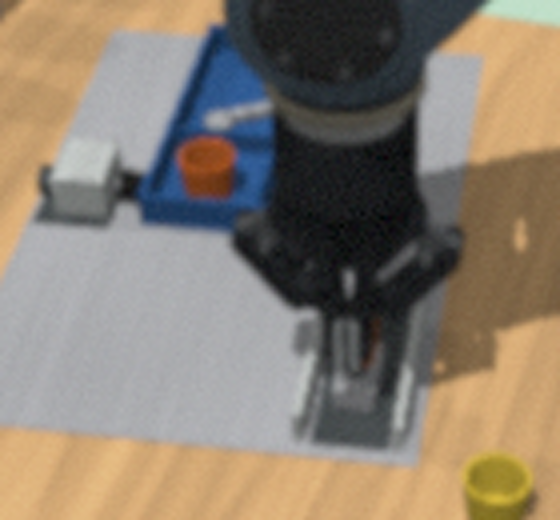

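The fingers are behind the knob and sliding it at about 3 N. I'll carry on.

{"op": "servo_tool", "data": {
  "dp": [
    [0, 0, 0.006],
    [0, 0, 0.006],
    [0, 0, 0.006],
    [0, 0, 0.006],
    [0, 0, 0.006]
  ],
  "yaw": [0, 0, 0, 0, 0],
  "jaw": [0, 0, 0, 0, 0]
}}

```text
time_s: 21.62
tcp_pos: [0.5202, 0.1191, 0.0169]
orientation: [0.456, 0.54, -0.456, 0.54]
contact_force: [-2.2, 2.6, -0.8]
opening: -0.0003
```

{"op": "servo_tool", "data": {
  "dp": [
    [0, 0, 0.006],
    [0, 0, 0.004],
    [0, 0, 0.002],
    [0, 0, 0.002],
    [0, 0, 0.002]
  ],
  "yaw": [0, 0, 0, 0, 0],
  "jaw": [0, 0, 0, 0, 0]
}}

```text
time_s: 22.03
tcp_pos: [0.5228, 0.1038, 0.017]
orientation: [0.456, 0.541, -0.456, 0.54]
contact_force: [-3.8, 2.8, -0.5]
opening: -0.0
```

```bash
python3 -c "
from h import *
rep()"
```

```text
t 22.1333 tcp [0.5233 0.1037 0.0171] phi -80.33 tcp in tool-par frame [-0.3083 -0.0366] tray ang 12.87 F tool [0.3 0.1 0.6]
```

{"op": "servo_tool", "data": {
  "dp": [
    [0, 0, 0.004],
    [0, 0, 0.004],
    [0, 0, 0.004],
    [0, 0, 0.004],
    [0, 0, 0.004]
  ],
  "yaw": [0, 0, 0, 0, 0],
  "jaw": [0, 0, 0, 0, 0]
}}

```text
time_s: 22.55
tcp_pos: [0.5266, 0.0839, 0.0172]
orientation: [0.456, 0.54, -0.456, 0.54]
contact_force: [-0.4, 3.4, 1.7]
opening: 0.0001
```

{"op": "servo_tool", "data": {
  "dp": [
    [0, 0, 0.003],
    [0, 0, 0.002],
    [0, 0, 0.002],
    [0, 0, 0.002],
    [0, 0, 0.002]
  ],
  "yaw": [0, 0, 0, 0, 0],
  "jaw": [0, 0, 0, 0, 0]
}}

```text
time_s: 22.97
tcp_pos: [0.5283, 0.0733, 0.0171]
orientation: [0.456, 0.54, -0.456, 0.54]
contact_force: [-0.9, 3.2, 1.2]
opening: 0.0001
```

{"op": "servo_tool", "data": {
  "dp": [
    [0, 0, 0.002],
    [0, 0, 0.002],
    [0, 0, 0.002]
  ],
  "yaw": [0, 0, 0],
  "jaw": [0, 0, 0]
}}

```text
time_s: 23.22
tcp_pos: [0.5293, 0.0674, 0.0171]
orientation: [0.456, 0.54, -0.456, 0.54]
contact_force: [-0.7, 2.9, 1.1]
opening: 0.0001
```

{"op": "servo_tool", "data": {
  "dp": [
    [0, 0, 0.002],
    [0, 0, 0.002],
    [0, 0, 0.002]
  ],
  "yaw": [0, 0, 0],
  "jaw": [0, 0, 0]
}}

```text
time_s: 23.47
tcp_pos: [0.5303, 0.0615, 0.0171]
orientation: [0.456, 0.54, -0.456, 0.54]
contact_force: [-0.8, 3.5, 1.5]
opening: -0.0
```

```bash
python3 -c "
from h import *
rep()"
```

```text
t 23.5667 tcp [0.5303 0.0612 0.0171] phi -80.35 tcp in tool-par frame [-0.2652 -0.0369] tray ang 13.46 F tool [-0.7 -0.  -0.5]
```

{"op": "servo_tool", "data": {
  "dp": [
    [0, 0, 0.001],
    [0, 0, 0.001],
    [0, 0, 0.001]
  ],
  "yaw": [0, 0, 0],
  "jaw": [0, 0, 0]
}}

```text
time_s: 23.82
tcp_pos: [0.5307, 0.0587, 0.0171]
orientation: [0.456, 0.54, -0.456, 0.54]
contact_force: [0.1, 2.4, 0.6]
opening: 0.0001
```

{"op": "servo_tool", "data": {
  "dp": [
    [0, 0, 0.001],
    [0, 0, 0.001],
    [0, 0, 0.001]
  ],
  "yaw": [0, 0, 0],
  "jaw": [0, 0, 0]
}}

```text
time_s: 24.07
tcp_pos: [0.5312, 0.0557, 0.0171]
orientation: [0.456, 0.54, -0.456, 0.54]
contact_force: [-0.5, 4.2, -0.4]
opening: -0.0001
```

{"op": "servo_tool", "data": {
  "dp": [
    [0, 0, 0.001],
    [0, 0, 0.001],
    [0, 0, 0.001]
  ],
  "yaw": [0, 0, 0],
  "jaw": [0, 0, 0]
}}

```text
time_s: 24.32
tcp_pos: [0.5317, 0.0527, 0.0171]
orientation: [0.456, 0.54, -0.456, 0.54]
contact_force: [-1.8, 3.3, 1.2]
opening: 0.0004
```

{"op": "servo_tool", "data": {
  "dp": [
    [0, 0, 0.001],
    [0, 0, 0.001],
    [0, 0, 0.001]
  ],
  "yaw": [0, 0, 0],
  "jaw": [0, 0, 0]
}}

```text
time_s: 24.57
tcp_pos: [0.5322, 0.0497, 0.0171]
orientation: [0.456, 0.54, -0.456, 0.54]
contact_force: [-1.2, 2.6, 1.4]
opening: 0.0
```

{"op": "servo_tool", "data": {
  "dp": [
    [0, 0, 0.001],
    [0, 0, 0.001],
    [0, 0, 0.001]
  ],
  "yaw": [0, 0, 0],
  "jaw": [0, 0, 0]
}}

```text
time_s: 24.82
tcp_pos: [0.5325, 0.0475, 0.0171]
orientation: [0.456, 0.541, -0.456, 0.54]
contact_force: [-2.5, 11.3, 3.2]
opening: -0.0
```

{"op": "servo_tool", "data": {
  "dp": [
    [0, 0, 0.001],
    [0, 0, 0.001],
    [0, 0, 0.001]
  ],
  "yaw": [0, 0, 0],
  "jaw": [0, 0, 0]
}}

```text
time_s: 25.07
tcp_pos: [0.5328, 0.0452, 0.0171]
orientation: [0.457, 0.541, -0.456, 0.54]
contact_force: [-2.5, 16.3, 2.4]
opening: 0.0
```

{"op": "servo_tool", "data": {
  "dp": [
    [0, 0, 0.0005],
    [0, 0, 0.0005],
    [0, 0, 0]
  ],
  "yaw": [0, 0, 0],
  "jaw": [0, 0, 0]
}}

```text
time_s: 25.32
tcp_pos: [0.5329, 0.0445, 0.0171]
orientation: [0.457, 0.541, -0.456, 0.539]
contact_force: [-2.9, 16.8, 3.6]
opening: -0.0001
```

```bash
python3 -c "
from h import *
rep();rep();rep()"
```

```text
t 25.4167 tcp [0.5329 0.0445 0.0171] phi -80.36 tcp in tool-par frame [-0.2482 -0.0372] tray ang 13.79 F tool [ -3.3  -0.5 -16.5]
t 25.5167 tcp [0.5329 0.0444 0.0171] phi -80.36 tcp in tool-par frame [-0.2482 -0.0372] tray ang 13.8 F tool [ -2.6  -0.4 -16.7]
t 25.6167 tcp [0.5329 0.0444 0.0171] phi -80.36 tcp in tool-par frame [-0.2482 -0.0373] tray ang 13.8 F tool [ -2.7  -1.4 -17.3]
```

{"op": "servo_tool", "data": {
  "dp": [
    [0, 0, 0.0005],
    [0, 0, 0.0005],
    [0, 0, 0]
  ],
  "yaw": [0, 0, 0],
  "jaw": [0, 0, 0]
}}

```text
time_s: 25.87
tcp_pos: [0.533, 0.0437, 0.0171]
orientation: [0.457, 0.541, -0.456, 0.539]
contact_force: [-3.7, 19.1, 3.5]
opening: 0.0001
```

```bash
cat >> h.py <<'E'
def avg(n=6):
    F=[];P=[]
    for _ in range(n):
        bot.read_camera("top");s=bot.state();F.append(s["contact_force"]);P.append(s["tcp_pos"])
    F=np.mean(F,0);P=np.mean(P,0);u=-Rm(.167)@[0,1];print("t",s["time_s"],"F",F.round(2),"push",-(u@F[:2]).round(2),"y",(-u@(P[:2]-O)*1e3).round(2))
E
python3 -c "
from h import *
avg()"
```

```text
t 26.1667 F [-3.39 18.67  3.32] push 18.97 y 247.42
```

{"op": "servo_tool", "data": {
  "dp": [
    [0, 0, 0.0005],
    [0, 0, 0.0005],
    [0, 0, 0]
  ],
  "yaw": [0, 0, 0],
  "jaw": [0, 0, 0]
}}

```text
time_s: 26.42
tcp_pos: [0.5331, 0.043, 0.0171]
orientation: [0.457, 0.541, -0.456, 0.539]
contact_force: [-4.2, 19.8, 3.8]
opening: 0.0
```

```bash
python3 -c "
from h import *
avg()"
```

```text
t 26.7167 F [-3.86 20.01  3.48] push 20.37 y 246.64
```

Push is now about 20 N. By the given ratio (2.5×F+3 at most) the buffer already carries at least about 7 N, so I stop here and let go.

{"op": "servo_tool", "data": {
  "dp": [
    [0, 0, -0.001],
    [0, 0, -0.001],
    [0, 0, -0.006],
    [0, 0, -0.01],
    [0, 0, -0.01]
  ],
  "yaw": [0, 0, 0, 0, 0],
  "jaw": [0, 0, 0, 0, 0]
}}

```text
time_s: 27.13
tcp_pos: [0.5291, 0.0691, 0.0171]
orientation: [0.456, 0.54, -0.456, 0.54]
contact_force: [-0.3, -0.1, -0.4]
opening: -0.0
```

{"op": "servo_tool", "data": {
  "dp": [
    [-0.03, 0, 0],
    [-0.03, 0, 0],
    [-0.03, 0, 0],
    [-0.03, 0, 0],
    [-0.02, 0, 0]
  ],
  "yaw": [0, 0, 0, 0, 0],
  "jaw": [0, 0, 0, 0, 0]
}}

```text
time_s: 27.55
tcp_pos: [0.5297, 0.0693, 0.1599]
orientation: [0.457, 0.54, -0.455, 0.541]
contact_force: [0.8, -0.6, -0.1]
opening: 0.0002
```

{"op": "servo_tool", "data": {
  "dp": [
    [0, 0, -0.035],
    [0, 0, -0.035],
    [0, 0, -0.035],
    [0, 0, -0.035],
    [0, 0, -0.035]
  ],
  "yaw": [0, 0, 0, 0, 0],
  "jaw": [0, 0, 0, 0, 0]
}}

```text
time_s: 27.97
tcp_pos: [0.4989, 0.2433, 0.1572]
orientation: [0.456, 0.54, -0.456, 0.54]
contact_force: [0.3, -0.1, 0.2]
opening: 0.0001
```

```bash
python3 - <<'E'
from h import *
avg(2)
a=bot.read_camera("top")[130:290,200:380,::-1];b=bot.read_camera("side")[140:300,180:350,::-1]
g=lambda x:cv2.resize(x,(400,360),interpolation=cv2.INTER_CUBIC)
cv2.imwrite("pics/e.png",np.hstack([g(a),g(b)]))
E
```

```text
t 28.0667 F [-1.1   1.22  0.57] push 1.39 y 453.48
```

View pics/e.png

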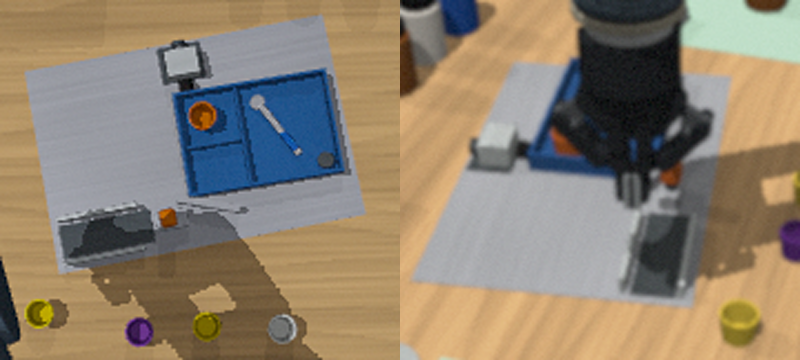

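The last picture shows the tray against the buffer, with the bolt's nose bearing on the free corner at about (190,200). The cup is upright, the mirror is in the tray, the bystanders in view have not moved, and the arm is clear.

```bash
python3 -c "
from cell import bot
print(bot.sign_off())"
```

```text
the job is handed in; nothing more can be done
None
```

I handed the job in at about 28 s: the tray is pressed home and wedged by the bolt. The force on the buffer after wedging is only estimated, and it may be above the 6 N you asked for.

- **Press:** I swung the tray to the buffer and held a push of 11.5–12.5 N for over a second. The tray slid at about 4.5 N beforehand, so the buffer had roughly 7–7.5 N.
- **Wedge:** I pushed the bolt in about 6 mm past first contact with the tray, ending at a 20.4 N push, then let go. Nothing measures the buffer force directly, and my estimates disagree:
  - The push-ratio rule you gave (at most 2.5 times the buffer force plus 3 N) puts it at about 7 N or more.
  - The travel rule gives 3–4 N plus whatever was left from the press, so up to about 8 N.
  - A stiffer reading of how the force rose, with nose-to-tray friction assumed to be 0.5–0.7, puts it at 9–11 N. I can't rule out that it passed the 10 N limit.
- **Finger length:** The fingertips were about 20 mm shorter than the reported tool position. My first approach passed just above the tray wall without touching it; I corrected the height before pushing.
- **Last picture:** The tray is on the buffer with the bolt's nose against its free corner. The cup is upright, the mirror is in the tray, the bystanders in view have not moved, and the arm is clear. The jaw model, spray can, jar and probe were outside that view; I did not go near them.

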